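# Wake up the cake turntable

## Task

Wake up the cake turntable from its control panel, in this order: push down the raised end of the rocker switch so that it tips fully over, then press the long bar key right down so that it stays down, then press the large round key right down, keep it down for at least one second and let it come up again. Leave the small round key alone and press nothing out of turn. Do not shift or lift the cake, the chocolate sponges, the bowl, the piping nozzle or the ring cutter.

Things in the scene. Friction and masses are not known exactly. Their poses are not given: they have to be found in the camera images.
- console: fixed aluminium turntable unit. Origin on the table under the middle of the row of four controls; x away from the robot (yaw within 0.3 rad), y along the row. Panel: x -102 to +62 mm, y +-150 mm, top 45 mm high. Turntable: 220 mm across, top 57 mm high, centred at x = +190 mm. The controls sit at x = 0, y = -105, -35, 35, 105 mm, each on a 66 x 62 x 6 mm steel plate; which is where changes.
- rocker_push (a point): point on the upper face of the far wing (panel +x) of the black rocker switch, 22 mm from its pivot; moves with it. The rocker is a shallow V, 64 mm (panel x) by 28 mm. At the start this wing slopes up and the point is about 76 mm above the table; tipped over, the wing lies level, 67 mm above it. The housing below and beside is at most 57 mm high. It may be at any of the four places in the row.
- rocker (a joint): angle of the rocker switch, rad: 0 = far wing raised (off), 0.44 = tipped fully over, far wing level (on). Starts between 0 and 0.05. It has no spring: friction of about 0.04 N m (some 2 N at the push point), stays where it is left.
- bar_top (a point): middle of the top face of the black bar key, 50 mm (along the panel's y) by 18 mm; moves with the key. Up, its top is 67 mm above the table; fully down, 59 mm; the grey collar round it is 55 mm above the table. It may be at any of the four places in the row.
- bar_key (a joint): how far the bar key is pressed, m: 0 up, 0.008 fully down. Starts between 0 and 0.0015. It has no spring: it takes about 4 N all the way and stays where it is left.
- big_top (a point): middle of the top face of the large round black key, 40 mm across; moves with the key. Up, its top is 67 mm above the table; fully down, 59 mm; the grey collar round it is 55 mm above the table. It may be at any of the four places in the row.
- big_key (a joint): how far the large round key is pressed, m: 0 up, 0.008 fully down. Spring key: begins to move at 1.5 N, fully down at 5 N, comes up when released.
- small_top (a point): middle of the top face of the small round black key, 20 mm across, same heights as the large one; to be left alone. It may be at any of the four places in the row.
- small_key (a joint): how far the small round key is pressed, m: 0 up, 0.008 fully down. Spring key, 1.5 N to 5 N. Leave it alone.
- cake: loose white iced cake shaped like a roll, 90 mm across, 85 mm high, brown disc in its top; stands on the turntable. Origin under its middle.
- nozzle: loose steel piping nozzle, a cone 28 mm across at its foot, 40 mm high, standing on the panel's near ledge 70 to 75 mm to the robot's side of the row of controls. Origin under its middle.
- cutter: loose steel ring cutter, 36 mm across, 25 mm high, standing on the panel's near ledge 70 to 75 mm to the robot's side of the row of controls. Origin under its middle.
- sponge_a: loose chocolate sponge, 80 mm across, 76 mm high, on the dark baking tray to the right. Origin under its middle.
- sponge_b: loose chocolate sponge like the other, on the same tray. Origin under its middle.
- bowl: loose white bowl, 150 mm across, 70 mm high, on the table to the left. Origin under its middle.

How it is judged:
On the way, in this order (a step that is already met when the one before it is completed fails the run):
1. the rocker is tipped over (value of joint rocker above 0.36 rad), for 0.1 s.
2. the bar key is pressed down (value of joint bar_key above 0.006 m), for 0.1 s.
3. the large round key is held down for one second (value of joint big_key above 0.005 m), for 1 s.
At the end, for the whole second after the job is handed in: The rocker is tipped over (at least 0.36 of 0.44 rad), the bar key is down (at least 6 of 8 mm), both round keys are up again (within 2 mm), and the cake, sponges, bowl, nozzle and cutter stand within 20 mm of where they were, the cake at rest (value of joint rocker above 0.36 rad and value of joint bar_key above 0.006 m and value of joint each of big_key, small_key below 0.002 m and distance of each of cake, nozzle, cutter, sponge_a, sponge_b, bowl from where it was at the start of the episode below 0.02 m and linear speed of cake below 0.02 m/s); the robot touches nothing.
It fails at once if the small round key is pressed (more than 3 mm) (value of joint small_key above 0.003 m).
It fails at once if the bar key is pressed (more than 3.5 mm) before the rocker is tipped over (value of joint bar_key above 0.0035 m and value of joint rocker below 0.34 rad).
It fails at once if the large round key is pressed (more than 3 mm) before the rocker is over and the bar key is down (value of joint big_key above 0.003 m and (value of joint rocker below 0.34 rad or value of joint bar_key below 0.0055 m)).
It fails at once if the cake, a sponge, the bowl, the nozzle or the cutter is shifted or lifted (20 mm) (distance of any of cake, nozzle, cutter, sponge_a, sponge_b, bowl from where it was at the start of the episode above 0.02 m).
It also fails if it takes over 40 s, if anything falls off the work surface, if the arm or the gripper's body presses on something with over 40 N, if the wrist force passes 120 N, or if a joint passes its speed limit or range.

## Robot

A 6-joint arm with a two-finger parallel gripper is mounted at the origin on the work surface. World frame = base frame: x ahead of the robot, y to its left, z up, the work surface at z = 0. Lengths are in m, angles in rad, forces in N, time in s.
With the tool pointing down it reaches from about 0.35 to 0.975 m from the base axis. Payload 4.9 kg.
Tool frame: the origin (TCP) lies on the centre line of the jaws, within the pads' length; the fingertips stand 14 mm ahead of it and the grasp point (between the pads) lies 5 mm behind it (manip.nose_length is the distance from the TCP to the fingertips, in m); z points along the fingers, y is the line along which they close (so a half turn about z gives the same grasp; the last joint's range is limited). The gripper opens to 85 mm and grips with 20 to 120 N. Pads are 22 mm wide; open, the fingers measure 114 mm over their backs; the gripper's body (76 mm by 85 mm) begins 54 mm behind the grasp point. The pads swing forward as they close: fully open they stand 13 mm farther back than shut.
Start: joints at [-1.341, 0.053, 1.613, -0, 1.476, -0.119], TCP at [0.214, -0.587, 0.245] pointing down, gripper open.
Joint ranges: [-3.01, 3.01], [-1.01, 2.22], [0.06, 2.58], [-1.02, 4.17], [0.09, 2.62], [-3.14, 3.14]. Speed limits (rad/s): [2.57, 2.57, 3.14, 3.14, 3.14, 3.14].

## Interface

Orientations are given as a unit quaternion [w, x, y, z].
In Python, from plant import manip, imaging gives the robot as it stands.
- The arm moves only by the tool play_rows, never from a script. Its argument "commands" is a list of rows, each a list of 6 numbers: the shift along the tool's x, y, z in mm, then the turn, a rotation vector about the tool's x, y, z in degrees. A call has 1 to 5 rows; each row shifts and turns the commanded pose from where the row before left it, along the tool's axes as they then stand; what a row does not reach is not made up. A row lasts 1/12 s, in which the tool goes at most 41.7 mm and 7.16 degrees, less where a joint would pass 70% of its speed; a pose out of reach is approached as far as the arm can. A call is refused whole if a number of a shift passes 41.7 or a number of a turn 7.16, either way. A call with a gripper value outside its range is refused whole. "hand" is the finger opening in mm, from 0 to 85.4, set as the call begins (left out, the last holds). The fingers move at their own pace and stop on an object; the grip force is fixed at half the most. Time passes only in rows, so rows that do not move let the fingers close. It gives the time, the measured TCP pose, the force, the opening and the grip force at its end, in the units of the state.
- manip.state(): the state, without advancing time (a new reading comes with each control period).
- imaging.grab_frame(name): name is "scene" or "top" or "wrist"; returns a dict with "image" (420x560x3 uint8, red, green, blue), "fx", "fy", "cx", "cy" (pixels), "R" (3x3) and "t" (3): a world point X has camera coordinates R X + t; the wrist camera has in their place "mount" (4x4, takes a point from camera to tool coordinates, whose origin is the TCP and whose axes are the flange's). Camera axes: x right, y down, z forward; pixel columns grow to the right and rows downward; lengths in m; the calibration is good to about 2 mm. A picture is of the moment at which its call begins: read the wrist's pose just before it. There is no depth.
- manip.job_done(): hands the job in; it is judged then, once.
The state is a dict: "time": time; "joint_pos": joint angles; "joint_vel": joint speeds; "joint_efforts": joint torques, N m; "tool_pos": TCP position; "tool_rot": TCP orientation; "contact_force": force on the tool from outside, world axes, zero at the start; "ft_torque": the same for the moment, N m; "gripper_width": opening from 0.0 (shut) to 1.0 (fully open); "grasp_force": force on a finger pad.
Only numpy, scipy, OpenCV 4.12 (cv2) and the standard library are available. Lean on these libraries where they do the work, as an engineer would, in place of code of your own. Each camera call takes 0.05 s, during which the arm holds its last target. There are 200 camera calls.

## Working session

There is one attempt and no reset: what is moved stays moved. The work goes in short steps, Python scripts to look and compute and a tool call to move; the robot and the scene stay as the last step left them, time stands still between calls to the robot, and variables do not carry over. Pictures are saved under pics/ and viewed, at most 10 in all, crops included, and the job is handed in when it is done.

Besides the shell and the picture viewer there is one more tool, called after "Request:" by a JSON object that holds its "api" and its "payload", one argument or row to a line. play_rows: Moves the arm, as the interface text tells. Its arguments: {"type":"object","properties":{"commands":{"type":"array","items":{"type":"array","items":{"type":"number"}}},"hand":{"type":"number"}},"required":["commands"]}

```bash
mkdir -p pics
cat > h.py <<'E'
import numpy as np, cv2
from plant import manip, imaging
from scipy.spatial.transform import Rotation as Ro
def save(n,name):
    f=imaging.grab_frame(n); cv2.imwrite(f'pics/{name}.png',f['image'][:,:,::-1]); np.save(f'pics/{name}.npy',f,allow_pickle=True); return f
def ray(f,uv,z):
    d=f['R'].T@np.array([(uv[0]-f['cx'])/f['fx'],(uv[1]-f['cy'])/f['fy'],1]); o=-f['R'].T@f['t']
    return o+d*(z-o[2])/d[2]
def toolR(s): q=np.array(s['tool_rot']); return Ro.from_quat(q[[1,2,3,0]]).as_matrix()
E
python3 - <<'E'
from h import *
save('top','top0');save('scene','scene0')
s=manip.state();print(s['time'],s['tool_pos'],toolR(s).round(3),s['gripper_width'],manip.nose_length)
E
```

```text
0.1 [ 0.21346431 -0.58682879  0.24416655] [[ 0.94   0.342 -0.   ]
 [ 0.342 -0.94   0.002]
 [ 0.    -0.002 -1.   ]] 0.9961335095298762 0.014
```

View pics/top0.png

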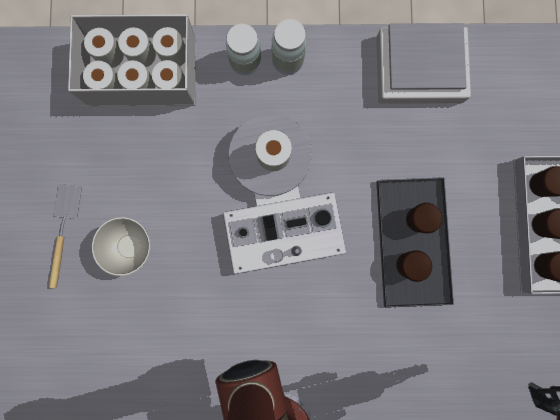

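View pics/scene0.png

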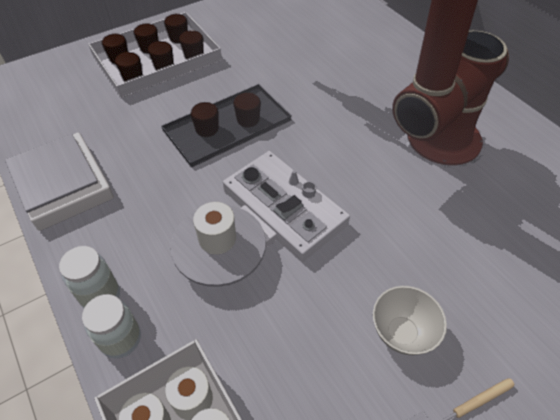

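The top view shows the row from left to right: small key (243,232), rocker (269,227), bar (297,223) and big key (323,217). The cutter is at (273,256) and the nozzle at (296,251). The scene view shows the same layout. Next I'll fit the panel and the keys.

Run:
```python
from h import *
f=np.load('pics/top0.npy',allow_pickle=True).item(); im=f['image']
g=im.max(2); 
m=((g<60)*255).astype(np.uint8)
roi=np.zeros_like(m); roi[200:245,228:340]=m[200:245,228:340]
n,l,st,c=cv2.connectedComponentsWithStats(roi)
for i in range(1,n):
    if st[i,4]>15: print(st[i],c[i].round(1),ray(f,c[i],.067).round(4))
w=((im.min(2)>185)*255).astype(np.uint8); w[:190]=0;w[280:]=0;w[:,:215]=0;w[:,355:]=0
w=cv2.morphologyEx(w,cv2.MORPH_CLOSE,np.ones((5,5)))
cs,_=cv2.findContours(w,0,2); k=max(cs,key=cv2.contourArea)
b=cv2.boxPoints(cv2.minAreaRect(cv2.convexHull(k))); print(b)
P=np.array([ray(f,p,.045) for p in b]);print(P.round(4),np.linalg.norm(np.diff(P,axis=0),axis=1))
```

```text
[315 210  16  15 183] [322.4 217.3] [ 0.5687 -0.1322  0.067 ]
[263 215  14  25 260] [269.4 227.4] [0.5436 0.0046 0.067 ]
[286 218  20  10 130] [295.8 222.3] [ 0.5564 -0.0636  0.067 ]
[239 229   8   7  45] [242.7 232.1] [0.532  0.0733 0.067 ]
[[221.63266 203.2162 ]
 [331.92447 182.79182]
 [344.71622 251.86742]
 [234.42441 272.2918 ]]
[[ 0.6094  0.1304  0.045 ]
 [ 0.6617 -0.1616  0.045 ]
 [ 0.4795 -0.1917  0.045 ]
 [ 0.4284  0.0964  0.045 ]] [0.29664034 0.18473719 0.2925965 ]
```

Request:
{"api": "play_rows", "payload": {
  "commands": [
    [26.8, -22, 0, 0, 0, 0],
    [26.8, -22, 0, 0, 0, 0],
    [26.8, -22, 0, 0, 0, 0],
    [26.8, -22, 0, 0, 0, 0],
    [26.8, -22, 0, 0, 0, 0]
  ],
  "hand": 0
}}

```text
time: 0.52
tool_pos: [0.3023, -0.4365, 0.2446]
tool_rot: [-0.0, 0.985, 0.173, -0.0]
contact_force: [-0.2, -0.3, 0.7]
gripper_width: 0.301
grasp_force: 0.0
```

Request:
{"api": "play_rows", "payload": {
  "commands": [
    [26.8, -22, 0, 0, 0, 0],
    [26.8, -22, 0, 0, 0, 0],
    [26.8, -22, 0, 0, 0, 0],
    [26.8, -22, 0, 0, 0, 0],
    [26.8, -22, 0, 0, 0, 0]
  ]
}}

```text
time: 0.93
tool_pos: [0.3906, -0.2873, 0.2449]
tool_rot: [-0.0, 0.985, 0.173, -0.0]
contact_force: [0.8, 0.1, -0.6]
gripper_width: 0.004
grasp_force: 0.0
```

Request:
{"api": "play_rows", "payload": {
  "commands": [
    [26.8, -22, 0, 0, 0, 0],
    [26.8, -22, 0, 0, 0, 0],
    [26.8, -22, 0, 0, 0, 0],
    [26.8, -22, 0, 0, 0, 0],
    [26.8, -22, 0, 0, 0, 0]
  ]
}}

```text
time: 1.35
tool_pos: [0.4789, -0.1381, 0.2449]
tool_rot: [-0.0, 0.985, 0.174, -0.0]
contact_force: [0.2, -0.8, -0.3]
gripper_width: -0.004
grasp_force: 0.0
```

Request:
{"api": "play_rows", "payload": {
  "commands": [
    [20, -15, 0, 0, 0, 0],
    [20, -15, 0, 0, 0, 0],
    [0, 0, 0, 0, 0, 5],
    [0, 0, 0, 0, 0, 5],
    [0, 0, 0, 0, 0, 0]
  ]
}}

```text
time: 1.77
tool_pos: [0.5058, -0.0973, 0.2447]
tool_rot: [-0.0, 0.996, 0.087, -0.001]
contact_force: [0.2, 0.6, 0.5]
gripper_width: -0.002
grasp_force: 0.0
```

Run:
```python
from h import *
s=manip.state();print(s['time'],s['tool_pos'],toolR(s).round(3).tolist(),s['gripper_width'],s['contact_force'])
f=save('wrist','w1');np.save('pics/s1.npy',s,allow_pickle=True)
print(np.round(f['mount'],4).tolist(),f['fx'])
```

```text
1.7667 [ 0.50583641 -0.09728024  0.24465521] [[0.985, 0.173, -0.001], [0.173, -0.985, 0.0], [-0.001, -0.001, -1.0]] -0.0018065692615755011 [0.17850378 0.62979965 0.52989037]
[[-0.001, -0.9535, -0.3015, 0.0775], [1.0, -0.0009, -0.0005, 0.0008], [0.0002, -0.3015, 0.9535, -0.1272], [0.0, 0.0, 0.0, 1.0]] 365.11790620063
```

View pics/w1.png

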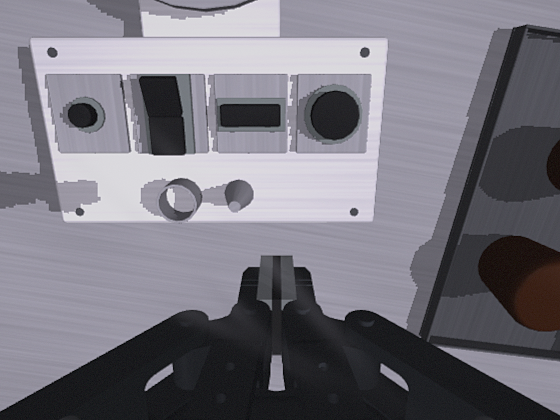

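The wrist view shows the whole panel: small key (83,115), rocker (160,97) for its far wing, bar (250,115) and big key (335,115). The closed fingertips are at about (277,260).

Run:
```python
from h import *
f=np.load('pics/w1.npy',allow_pickle=True).item(); s=np.load('pics/s1.npy',allow_pickle=True).item()
M=np.array(f['mount']);T=np.eye(4);T[:3,:3]=toolR(s);T[:3,3]=s['tool_pos'];C=np.linalg.inv(T@M);f['R']=C[:3,:3];f['t']=C[:3,3]
g=f['image'].max(2);m=np.zeros(g.shape,np.uint8);m[70:160,50:370]=(g[70:160,50:370]<50)*255
n,l,st,c=cv2.connectedComponentsWithStats(m);K={}
for i in range(1,n):
    if st[i,4]>100: p=ray(f,c[i],.067);print(st[i],c[i].round(1),p.round(4));K[st[i,0]]=p
k=[K[x] for x in sorted(K)]
d=k[0]-k[-1];yaw=np.arctan2(-d[0],d[1]);o=(k[0]+k[-1])/2;print(yaw,np.linalg.norm(d),o)
W=lambda x,y:o[:2]+[x*np.cos(yaw)-y*np.sin(yaw),x*np.sin(yaw)+y*np.cos(yaw)]
R=toolR(s)
for nm,x,y in (('rock',.023,.035),('bar',0,-.035),('big',0,-.105)):
    w=np.r_[W(x,y),0];dd=w-s['tool_pos'];dd[2]=0;print(nm,w.round(4),(R.T@dd*1000).round(1))
```

```text
[ 139   76   47   79 2659] [163.6 112.9] [0.5479 0.0023 0.067 ]
[ 310   91   49   49 1835] [334.3 114.7] [ 0.5704 -0.1344  0.067 ]
[ 68 103  29  25 559] [ 82.1 114.8] [0.5349 0.0674 0.067 ]
[ 220  104   60   23 1327] [249.6 114.7] [ 0.5585 -0.0667  0.067 ]
0.1737722348745948 0.20497435085361013 [ 0.55265966 -0.03349585  0.067     ]
rock [0.5693 0.005  0.    ] [ 80.2 -89.7  -0. ]
bar [ 0.5587 -0.068   0.    ] [ 57.2 -19.7  -0.1]
big [ 0.5708 -0.1369  0.    ] [57.1 50.3 -0.1]
```

Request:
{"api": "play_rows", "payload": {
  "commands": [
    [26, -30, 0, 0, 0, 0],
    [26, -30, 0, 0, 0, 0],
    [27, -31, 0, 0, 0, 0],
    [0, 0, 30, 0, 0, 0],
    [0, 0, 30, 0, 0, 0]
  ]
}}

```text
time: 2.23
tool_pos: [0.5703, 0.0067, 0.1871]
tool_rot: [0.001, 0.996, 0.09, 0.003]
contact_force: [0.4, 0.2, -0.8]
gripper_width: 0.001
grasp_force: 0.0
```

Request:
{"api": "play_rows", "payload": {
  "commands": [
    [0, 0, 30, 0, 0, 0],
    [0, 0, 30, 0, 0, 0],
    [0, 0, 15, 0, 0, 0],
    [0, 0, 0, 0, 0, 0],
    [0, 0, 0, 0, 0, 0]
  ]
}}

```text
time: 2.65
tool_pos: [0.5672, 0.0051, 0.1094]
tool_rot: [-0.0, 0.996, 0.087, -0.001]
contact_force: [-0.0, -0.1, 0.6]
gripper_width: 0.002
grasp_force: 0.0
```

Run:
```python
from h import *
f=save('wrist','w2')
```

```text
(no output)
```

View pics/w2.png

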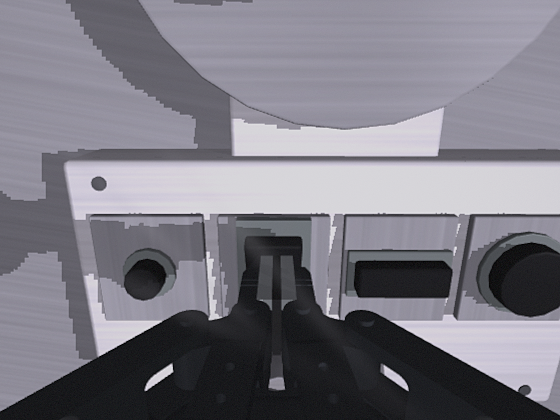

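The fingertips are at (277,255), centred over the rocker's far wing (columns 245–303, far edge at row 237). I'll push down.

Request:
{"api": "play_rows", "payload": {
  "commands": [
    [0, 0, 8, 0, 0, 0],
    [0, 0, 6, 0, 0, 0],
    [0, 0, 5, 0, 0, 0],
    [0, 0, 4, 0, 0, 0],
    [0, 0, 0, 0, 0, 0]
  ]
}}

```text
time: 3.12
tool_pos: [0.5684, 0.0053, 0.0874]
tool_rot: [0.0, 0.996, 0.087, 0.0]
contact_force: [0.9, 0.1, 2.0]
gripper_width: -0.002
grasp_force: 0.8
```

Request:
{"api": "play_rows", "payload": {
  "commands": [
    [0, 0, 2, 0, 0, 0],
    [0, 0, 2, 0, 0, 0],
    [0, 0, 1, 0, 0, 0],
    [0, 0, 0, 0, 0, 0],
    [0, 0, 0, 0, 0, 0]
  ]
}}

```text
time: 3.53
tool_pos: [0.5675, 0.0054, 0.0819]
tool_rot: [-0.0, 0.996, 0.087, -0.001]
contact_force: [-0.1, -0.8, 0.9]
gripper_width: 0.001
grasp_force: 0.4
```

Request:
{"api": "play_rows", "payload": {
  "commands": [
    [0, 0, 1, 0, 0, 0],
    [0, 0, 1, 0, 0, 0],
    [0, 0, 0, 0, 0, 0]
  ]
}}

```text
time: 3.78
tool_pos: [0.5678, 0.0054, 0.0808]
tool_rot: [-0.0, 0.996, 0.087, -0.001]
contact_force: [-1.2, 1.2, 5.9]
gripper_width: -0.002
grasp_force: 2.8
```

Request:
{"api": "play_rows", "payload": {
  "commands": [
    [0, 0, 1, 0, 0, 0],
    [0, 0, 0, 0, 0, 0]
  ]
}}

```text
time: 3.95
tool_pos: [0.5678, 0.0054, 0.0807]
tool_rot: [-0.0, 0.996, 0.087, -0.001]
contact_force: [-4.9, 0.3, 10.7]
gripper_width: 0.003
grasp_force: 5.3
```

Request:
{"api": "play_rows", "payload": {
  "commands": [
    [0, 0, -15, 0, 0, 0],
    [0, 0, -20, 0, 0, 0],
    [0, 0, -20, 0, 0, 0],
    [0, 0, 0, 0, 0, 0],
    [0, 0, 0, 0, 0, 0]
  ]
}}

```text
time: 4.37
tool_pos: [0.5684, 0.0053, 0.1351]
tool_rot: [0.0, 0.996, 0.087, 0.001]
contact_force: [0.4, -0.3, -0.8]
gripper_width: 0.002
grasp_force: 0.0
```

Run:
```python
from h import *
s=manip.state();f=save('wrist','w3')
M=np.array(f['mount']);T=np.eye(4);T[:3,:3]=toolR(s);T[:3,3]=s['tool_pos'];C=np.linalg.inv(T@M);f['R']=C[:3,:3];f['t']=C[:3,3]
print(s['tool_pos'])
g=f['image'].max(2);m=(g<50).astype(np.uint8)*255;m[:150]=0;m[330:]=0
n,l,st,c=cv2.connectedComponentsWithStats(m)
for i in range(1,n):
    if st[i,4]>150:
        p=ray(f,c[i],.067);dd=p-s['tool_pos'];print(st[i],c[i].round(1),p.round(4),(toolR(s).T@dd*1000).round(1))
```

```text
[0.56843548 0.00527385 0.13508144]
[ 209  211  195  119 6526] [286.5 284.9] [ 0.535  -0.0076  0.067 ] [-35.3   6.8  68. ]
[ 465  228   75   65 3710] [502.3 260.2] [ 0.573 -0.13   0.067] [-19.  134.   68.1]
[141 245  34  34 707] [155.9 263.6] [0.5356 0.071  0.067 ] [-21.  -70.5  68. ]
[ 345  244   87   33 2670] [387.7 259.5] [ 0.5618 -0.0633  0.067 ] [-18.6  66.3  68.1]
[149 311  69  19 554] [180.4 324.1] [0.4964 0.0528 0.067 ] [-62.8 -59.3  67.9]
```

View pics/w3.png

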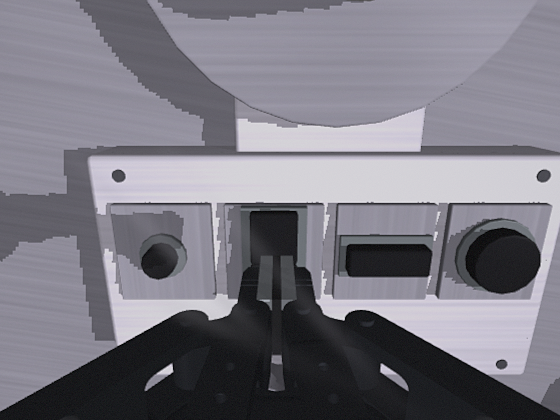

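The rocker's far wing now lies level at (273,235). The bar is at (388,260) and the big key at (502,260). Next is the bar.

Request:
{"api": "play_rows", "payload": {
  "commands": [
    [-7, 23, 0, 0, 0, 0],
    [-7, 23, 0, 0, 0, 0],
    [-7, 22, 0, 0, 0, 0],
    [0, 0, 0, 0, 0, 0],
    [0, 0, 0, 0, 0, 0]
  ]
}}

```text
time: 4.83
tool_pos: [0.5578, -0.0657, 0.1322]
tool_rot: [-0.001, 0.996, 0.086, -0.002]
contact_force: [0.3, 0.4, 0.6]
gripper_width: -0.003
grasp_force: 0.0
```

Request:
{"api": "play_rows", "payload": {
  "commands": [
    [0, 0, 20, 0, 0, 0],
    [0, 0, 20, 0, 0, 0],
    [0, 0, 10, 0, 0, 0],
    [0, 0, 0, 0, 0, 0],
    [0, 0, 0, 0, 0, 0]
  ]
}}

```text
time: 5.25
tool_pos: [0.5584, -0.0644, 0.0834]
tool_rot: [-0.0, 0.996, 0.087, -0.001]
contact_force: [0.1, 0.3, 0.4]
gripper_width: 0.002
grasp_force: 0.0
```

Request:
{"api": "play_rows", "payload": {
  "commands": [
    [0, 0, 3, 0, 0, 0],
    [0, 0, 3, 0, 0, 0],
    [0, 0, 3, 0, 0, 0],
    [0, 0, 2, 0, 0, 0],
    [0, 0, 0, 0, 0, 0]
  ]
}}

```text
time: 5.67
tool_pos: [0.56, -0.0653, 0.074]
tool_rot: [0.0, 0.996, 0.087, 0.001]
contact_force: [1.2, 0.2, 1.2]
gripper_width: 0.001
grasp_force: 1.0
```

Request:
{"api": "play_rows", "payload": {
  "commands": [
    [0, 0, 1, 0, 0, 0],
    [0, 0, 1, 0, 0, 0],
    [0, 0, 0.5, 0, 0, 0],
    [0, 0, 0, 0, 0, 0],
    [0, 0, 0, 0, 0, 0]
  ]
}}

```text
time: 6.08
tool_pos: [0.5601, -0.0653, 0.0729]
tool_rot: [0.0, 0.996, 0.087, 0.001]
contact_force: [-2.7, 1.6, 10.8]
gripper_width: 0.005
grasp_force: 5.4
```

The bar is at its stop (tip at 59 mm, 11 N). Next is the large key.

Request:
{"api": "play_rows", "payload": {
  "commands": [
    [0, 0, -10, 0, 0, 0],
    [0, 0, -20, 0, 0, 0],
    [0, 0, -20, 0, 0, 0],
    [0, 0, 0, 0, 0, 0],
    [0, 0, 0, 0, 0, 0]
  ]
}}

```text
time: 6.5
tool_pos: [0.5596, -0.0656, 0.1218]
tool_rot: [0.0, 0.996, 0.087, 0.001]
contact_force: [-0.1, 0.3, -0.1]
gripper_width: -0.001
grasp_force: 0.0
```

Request:
{"api": "play_rows", "payload": {
  "commands": [
    [0, 23, 0, 0, 0, 0],
    [0, 23, 0, 0, 0, 0],
    [-1, 23, 0, 0, 0, 0],
    [0, 0, 0, 0, 0, 0],
    [0, 0, 0, 0, 0, 0]
  ]
}}

```text
time: 6.92
tool_pos: [0.569, -0.1339, 0.1189]
tool_rot: [-0.001, 0.996, 0.086, -0.001]
contact_force: [0.4, 0.1, 0.3]
gripper_width: 0.0
grasp_force: 0.0
```

Run:
```python
from h import *
print(manip.state()['tool_pos']);save('wrist','w4')
```

```text
[ 0.56895221 -0.13390859  0.11889554]
```

View pics/w4.png

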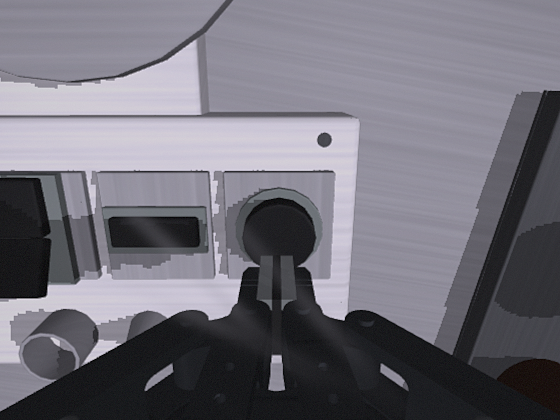

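The bar is visibly down at (155,232), the rocker is still over, and the big key at (278,232) is in line with the fingers. I'll press it.

Request:
{"api": "play_rows", "payload": {
  "commands": [
    [0, 0, 15, 0, 0, 0],
    [0, 0, 15, 0, 0, 0],
    [0, 0, 5, 0, 0, 0],
    [0, 0, 0, 0, 0, 0],
    [0, 0, 0, 0, 0, 0]
  ]
}}

```text
time: 7.38
tool_pos: [0.5696, -0.1326, 0.0853]
tool_rot: [-0.0, 0.996, 0.087, -0.001]
contact_force: [-0.3, -0.2, 0.2]
gripper_width: 0.002
grasp_force: 0.0
```

Request:
{"api": "play_rows", "payload": {
  "commands": [
    [0, 0, 3, 0, 0, 0],
    [0, 0, 3, 0, 0, 0],
    [0, 0, 3, 0, 0, 0],
    [0, 0, 2, 0, 0, 0],
    [0, 0, 0, 0, 0, 0]
  ]
}}

```text
time: 7.8
tool_pos: [0.5709, -0.1335, 0.0754]
tool_rot: [0.0, 0.996, 0.087, 0.001]
contact_force: [0.1, 1.0, 3.3]
gripper_width: -0.003
grasp_force: 1.8
```

Request:
{"api": "play_rows", "payload": {
  "commands": [
    [0, 0, 1, 0, 0, 0],
    [0, 0, 0.5, 0, 0, 0],
    [0, 0, 0, 0, 0, 0],
    [0, 0, 0, 0, 0, 0],
    [0, 0, 0, 0, 0, 0]
  ]
}}

```text
time: 8.22
tool_pos: [0.5708, -0.1335, 0.0739]
tool_rot: [0.0, 0.996, 0.087, 0.001]
contact_force: [3.1, 0.6, 4.0]
gripper_width: 0.003
grasp_force: 2.1
```

Request:
{"api": "play_rows", "payload": {
  "commands": [
    [0, 0, 1, 0, 0, 0],
    [0, 0, 0.5, 0, 0, 0],
    [0, 0, 0, 0, 0, 0],
    [0, 0, 0, 0, 0, 0],
    [0, 0, 0, 0, 0, 0]
  ]
}}

```text
time: 8.63
tool_pos: [0.5708, -0.1335, 0.073]
tool_rot: [0.0, 0.996, 0.087, 0.001]
contact_force: [1.2, 1.9, 7.6]
gripper_width: 0.003
grasp_force: 4.1
```

Request:
{"api": "play_rows", "payload": {
  "commands": [
    [0, 0, 0, 0, 0, 0],
    [0, 0, 0, 0, 0, 0],
    [0, 0, 0, 0, 0, 0],
    [0, 0, 0, 0, 0, 0],
    [0, 0, 0, 0, 0, 0]
  ]
}}

```text
time: 9.05
tool_pos: [0.5709, -0.1335, 0.073]
tool_rot: [0.0, 0.996, 0.087, 0.001]
contact_force: [2.4, 2.6, 8.8]
gripper_width: 0.003
grasp_force: 4.1
```

Request:
{"api": "play_rows", "payload": {
  "commands": [
    [0, 0, 0, 0, 0, 0],
    [0, 0, 0, 0, 0, 0],
    [0, 0, 0, 0, 0, 0],
    [0, 0, 0, 0, 0, 0],
    [0, 0, 0, 0, 0, 0]
  ]
}}

```text
time: 9.47
tool_pos: [0.5709, -0.1335, 0.073]
tool_rot: [0.0, 0.996, 0.087, 0.001]
contact_force: [0.9, 1.6, 8.5]
gripper_width: -0.001
grasp_force: 4.1
```

Request:
{"api": "play_rows", "payload": {
  "commands": [
    [0, 0, 0, 0, 0, 0],
    [0, 0, 0, 0, 0, 0],
    [0, 0, 0, 0, 0, 0],
    [0, 0, 0, 0, 0, 0],
    [0, 0, 0, 0, 0, 0]
  ]
}}

```text
time: 9.88
tool_pos: [0.5709, -0.1335, 0.073]
tool_rot: [0.0, 0.996, 0.087, 0.001]
contact_force: [2.0, 0.8, 9.2]
gripper_width: 0.004
grasp_force: 4.1
```

Request:
{"api": "play_rows", "payload": {
  "commands": [
    [0, 0, -5, 0, 0, 0],
    [0, 0, -15, 0, 0, 0],
    [0, 0, -30, 0, 0, 0],
    [0, 0, -30, 0, 0, 0],
    [0, 0, -20, 0, 0, 0]
  ]
}}

```text
time: 10.3
tool_pos: [0.5692, -0.1336, 0.1727]
tool_rot: [0.0, 0.996, 0.087, -0.001]
contact_force: [0.1, 0.9, 0.8]
gripper_width: 0.0
grasp_force: 0.0
```

Request:
{"api": "play_rows", "payload": {
  "commands": [
    [-20, 0, 0, 0, 0, 0],
    [-20, 0, 0, 0, 0, 0],
    [-20, 0, 0, 0, 0, 0],
    [0, 0, 0, 0, 0, 0],
    [0, 0, 0, 0, 0, 0]
  ]
}}

```text
time: 10.72
tool_pos: [0.5092, -0.1437, 0.1702]
tool_rot: [-0.001, 0.996, 0.087, -0.002]
contact_force: [1.0, 0.5, -0.6]
gripper_width: 0.007
grasp_force: 0.0
```

Run:
```python
from h import *
save('wrist','w5')
```

```text
(no output)
```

View pics/w5.png

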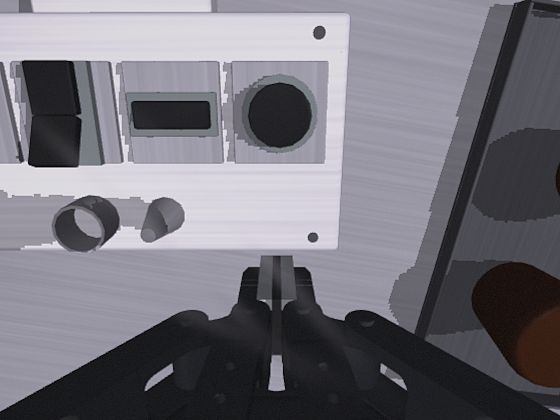

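The rocker at (52,110) is over, the bar at (170,115) is down and the big key at (279,114) is up. The cutter and nozzle stand untouched and the arm is clear, so I'll hand in.

```bash
python3 -c "
from plant import manip;print(manip.job_done())"
```

```text
the job is handed in; nothing more can be done
None
```

I tipped the rocker over, pressed the bar key down, held the large round key down for over a second and let it come up, then handed the job in; the hand-in gave no verdict.

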